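# Set the tube capper's torque collar to 7 and select tightening

### The arm

A 6-joint arm with a two-finger parallel gripper is mounted at the origin on the work surface. World frame = base frame: x ahead of the robot, y to its left, z up, the work surface at z = 0. Lengths are in m, angles in rad, forces in N, time in s.
With the tool pointing down it reaches from about 0.35 to 0.975 m from the base axis. Payload 4.9 kg.
Tool frame: the origin (TCP) lies at the very end of the fingers, on their centre line; the grasp point (between the pads) lies 19 mm behind it (manip.tcp_to_grasp is the distance from the TCP to the grasp point, in m); z points along the fingers, y is the direction in which the jaws open and shut (so a half turn about z gives the same grasp; the last joint's range is limited). The gripper opens to 85 mm and grips with 20 to 120 N. Pads are 22 mm wide; open, the fingers measure 114 mm over their backs; the gripper's body (76 mm by 85 mm) begins 54 mm behind the grasp point. The pads swing forward as they close: fully open they stand 13 mm farther back than shut.
Start: joints at [1.016, 0.053, 1.613, -0, 1.476, -0.119], TCP at [0.264, 0.567, 0.231] pointing down, gripper open.
Joint ranges: [-3.01, 3.01], [-1.01, 2.22], [0.06, 2.58], [-1.02, 4.17], [0.09, 2.62], [-3.14, 3.14]. Speed limits (rad/s): [2.57, 2.57, 3.14, 3.14, 3.14, 3.14].

### API

Orientations are given as a unit quaternion [w, x, y, z].
In Python, from plant import sensors, cams, job, finder, manip gives the robot as it stands.
- The arm moves only by the shell command python3 -m pendant 'ROWS'. ROWS is JSON, a list of rows, each an object of numbers: "wx", "wy", "wz": the turn, a rotation vector about the tool's x, y, z in degrees; "dx", "dy", "dz": the shift along the tool's x, y, z in m; "hand": the gripper's target within -1 to 1 (fully open at 1, half-way at 0, shut at -1). A call has 1 to 20 rows; each row is the pose to reach, as a shift and turn from the pose commanded when the call began, along the tool's axes at that moment; what a row does not reach only later rows make up. A row lasts 1/12 s, in which the tool goes at most 41.7 mm and 7.16 degrees, less where a joint would pass 70% of its speed; a pose out of reach is approached as far as the arm can. A call with a gripper value outside its range is refused whole. The fingers move at their own pace and stop on an object; the grip force is fixed at half the most. Time passes only in rows, so rows that repeat a pose let the fingers close. It gives the time, the measured TCP pose, the force and the opening at its end, in the units of the state.
- sensors.state(): the state, without advancing time (a new reading comes with each control period).
- cams.grab_frame(name): name is "scene" or "side" or "wrist"; returns (picture, depth): 480x640x3 uint8, red, green, blue; 480x640 float32, m along the optical axis (not along the pixel's ray), 0 where there is no reading.
- cams.calibration(name): a dict with "fov_y" (degrees; the focal length in pixels is half the picture's height over the tangent of half this angle, whatever the lens; pixels are square), "cx", "cy" (the principal point, pixels), "pose" (4x4, takes a point from camera to world coordinates); the wrist camera has in their place "hand_eye" (4x4, takes a point from camera to tool coordinates, whose origin is the TCP and whose axes are the flange's). Camera axes: x right, y down, z forward; pixel columns grow to the right and rows downward; lengths in m; the calibration is good to about 2 mm. A picture is of the moment at which its call begins: read the wrist's pose just before it. calibration takes no time and is no camera call.
- job.job_done(): hands the job in, once; it reports no verdict.
Trained networks look in the newest picture that a camera, given by its name, has taken for a name from the list of things; names that differ only in an ending like _2 or _b are one class to them, and where a whole thing is asked for, a point or a joint stands for the part that bears it (a point fixed in the world has none). Each returns a list of dicts, best first, with "score" (0 to 1); they miss things now and then, are a little off and sometimes report something else, mostly with a low value. They report only what shows in the picture. A call takes as long as a camera call.
- finder.look_for(camera, thing): "position" ([x, y, z] in m, in world coordinates, good to about 4 mm: the middle of the surface that is visible of it).
The state is a dict: "time": time; "joint_pos": joint angles; "joint_vel": joint speeds; "joint_efforts": joint torques, N m; "tool_pos": TCP position; "tool_rot": TCP orientation; "contact_force": force on the tool from outside, world axes, zero at the start; "ft_torque": the same for the moment, N m; "gripper_width": opening from 0.0 (shut) to 1.0 (fully open).
Only numpy, scipy, OpenCV 4.12 (cv2) and the standard library are available. Lean on these libraries where they do the work, as an engineer would, in place of code of your own. Each camera call takes 0.05 s, during which the arm holds its last target. There are 200 camera calls.

### The job

Get the tube capper in its bench cradle ready for closing tubes: turn its numbered torque collar until the 7 stands at the red arrow, and after that slide the orange direction selector on the handle fully forward, towards the collar, to its end stop. Leave the tube rack, the bottle and the tip box where they stand.

Things in the scene. Friction and masses are not known exactly. Their poses are not given: they have to be found in the camera images.
- capper: Pencil-shaped electric capping tool, 254 mm long, lying level in a grey cradle (110 x 260 mm); one fixed unit, cannot shift. Origin on the bench under its middle; y runs along the tool to the nose (black cap socket), z up, x level across the tool. Tool axis 75 mm above the bench. White handle, radius 21 mm, y = -112 to 4 mm; saddles stay below 83 mm over the bench. Blue start paddle on top is not needed.
- collar_axis (a point): Fixed point on the tool's axis in the middle of the collar's grip band: 48 mm from the capper's origin along y, 75 mm above the bench; axes parallel to the capper's. The collar has a white band (radius 24 mm, 14 mm wide, numbers 1 to 10) nearest the handle, then the blue grip band (28 mm wide, core radius 23 mm). Housing and nose beside it: radius 24 mm at most.
- torque_collar (a joint): Collar angle about the tool's axis, rad: number n stands at the arrow at (n - 1) x 0.5236, from 0 (1) to 4.712 (10), stops just outside. It grows as the collar's top moves to the capper's +x. A sprung ball holds every click: about 0.075 N m (2 to 3 N at a lug) pushes it out; past half way (15 degrees) it snaps on to the next number and rests. Starts from 1 to 4.
- index_arrow (a point): Tip of the red arrow on top of the fixed housing, 24 mm above the tool's axis, pointing at the number that is set. The grip band beyond has six straight lugs every 60 degrees, 6 mm thick, 28 mm long along the axis, rising to radius 31 mm, to push with a fingertip from above. Measured from straight up towards +x they stand at collar angle + 15 degrees + multiples of 60 degrees.
- selector (a joint): Direction selector, sliding along the handle's top parallel to the tool's axis; m, from 0 (rear end, red mark, loosen) to 0.020 (front end stop, nearest the collar, green mark, tighten). About 2 N moves it; it stays where it is left. Starts between 0 and 0.009.
- selector_grip (a point): Centre of the top of the orange selector grip: 16 mm across, 18 mm long along the tool, 9 mm high; its top is 31 mm above the tool's axis (106 mm above the bench), its foot on a black guide plate 22 mm above the axis. At capper y = -77 mm at joint value 0 and -57 mm at the front stop. The handle's top behind it is clear, to y = -112 mm.
- tube_rack: Blue rack, 85 x 165 mm, with five orange-capped tubes, 120 mm high; loose, origin under its centre. To be left alone.
- bottle: Glass bottle with blue cap, 70 mm in diameter, 140 mm high; loose, origin under its centre. To be left alone.
- tip_box: Yellow pipette tip box with clear lid, 84 x 122 x 65 mm; loose, origin under its centre. To be left alone.

How it is judged:
On the way, in this order (a step that is already met when the one before it is completed fails the run):
1. the torque collar rests at number 7, the selector not yet at its front stop (value of joint torque_collar between 3.0116 and 3.2716 rad and velocity of joint torque_collar between -0.1 and 0.1 rad/s and value of joint selector below 0.0155 m), for 0.2 s.
2. the selector is at its front end stop and the collar still at 7 (value of joint torque_collar between 3.0116 and 3.2716 rad and velocity of joint torque_collar between -0.1 and 0.1 rad/s and value of joint selector above 0.0175 m), for 0.2 s.
At the end, for the whole second after the job is handed in: The torque collar rests at number 7 (joint within 0.13 rad of 3.142) and the selector is at its front end stop (within 2.5 mm of it) (all of step 2); the robot touches nothing.
It fails at once if the tube rack is shifted by more than 20 mm or tipped (distance of tube_rack from where it was at the start of the episode above 0.02 m or angle between tube_rack's own z axis and vertical above 0.3 rad).
It fails at once if the bottle is shifted by more than 20 mm or tipped (distance of bottle from where it was at the start of the episode above 0.02 m or angle between bottle's own z axis and vertical above 0.3 rad).
It fails at once if the tip box is shifted by more than 20 mm or tipped (distance of tip_box from where it was at the start of the episode above 0.02 m or angle between tip_box's own z axis and vertical above 0.3 rad).
It also fails if it takes over 48 s, if anything falls off the work surface, if the arm or the gripper's body presses on something with over 40 N, if the wrist force passes 120 N, or if a joint passes its speed limit or range.

## Working session

There is one attempt and no reset: what is moved stays moved. The work goes in short steps, Python scripts to look and compute and a shell command to move; the robot and the scene stay as the last step left them, time stands still between calls to the robot, and variables do not carry over. Pictures are saved under pics/ and viewed, about 8 in all and at most 12, crops included, and the job is handed in when it is done.

```bash
mkdir -p pics; ls
python3 - <<'E'
from plant import sensors,cams,finder
import cv2,numpy as np
s=sensors.state(); print(s['tool_pos'],s['tool_rot'],s['time'])
ims=[]
for c in ['scene','side','wrist']:
    p,d=cams.grab_frame(c); cv2.imwrite(f'pics/{c}0.png',p[:,:,::-1]); np.save(f'pics/{c}0.npy',d)
    for t in (['capper','index_arrow','selector_grip','collar_axis','torque_collar','tube_rack','bottle','tip_box']):
        try: r=finder.look_for(c,t); print(c,t,[(np.round(q['position'],3).tolist(),round(q['score'],2)) for q in r[:2]])
        except Exception as e: print(c,t,e)
    k=cams.calibration(c); print({a:np.round(b,4).tolist() for a,b in k.items()})
E
python3 -c "
import cv2,numpy as np
a=[cv2.imread(f'pics/{c}0.png') for c in ['scene','side']]
cv2.imwrite('pics/both0.png',cv2.resize(np.hstack(a),(800,300)))"
```

```text
pics
[0.26350628 0.56603809 0.23007245] [-3.44502778e-04  2.16183944e-01  9.76352124e-01 -9.55792550e-04] 0.0
scene capper [([0.579, 0.039, 0.021], 0.82)]
scene index_arrow [([0.578, 0.034, 0.021], 0.97)]
scene selector_grip []
scene collar_axis [([0.584, 0.03, 0.021], 0.88)]
scene torque_collar [([0.591, 0.057, 0.093], 0.8)]
scene tube_rack [([0.758, -0.004, 0.081], 0.7)]
scene bottle [([0.585, -0.21, 0.081], 0.72)]
scene tip_box [([0.733, 0.247, 0.062], 0.77)]
{'fov_y': 45.2197, 'cx': 325.6762, 'cy': 237.4107, 'pose': [[-0.3954, 0.6224, -0.6755, 1.4364], [0.9185, 0.2748, -0.2844, 0.3959], [0.0086, -0.7329, -0.6803, 0.8641], [0.0, 0.0, 0.0, 1.0]]}
side capper [([0.548, -0.03, 0.028], 0.63), ([0.707, 0.193, 0.065], 0.22)]
side index_arrow [([0.551, -0.031, 0.028], 0.83)]
side selector_grip [([0.542, -0.055, 0.106], 0.51), ([0.556, -0.031, 0.028], 0.5)]
side collar_axis [([0.556, -0.034, 0.028], 0.59)]
side torque_collar [([0.575, 0.055, 0.096], 0.77)]
side tube_rack [([0.72, -0.068, 0.08], 0.55)]
side bottle [([0.562, -0.248, 0.082], 0.79)]
side tip_box [([0.706, 0.193, 0.064], 0.61)]
{'fov_y': 50.2827, 'cx': 316.2112, 'cy': 238.236, 'pose': [[0.9695, -0.1412, 0.2005, 0.4129], [-0.2451, -0.5249, 0.8151, -0.8511], [-0.0099, -0.8394, -0.5434, 0.7049], [0.0, 0.0, 0.0, 1.0]]}
wrist capper []
wrist index_arrow []
wrist selector_grip []
wrist collar_axis []
wrist torque_collar []
wrist tube_rack []
wrist bottle []
wrist tip_box []
{'fov_y': 69.3039, 'cx': 325.3638, 'cy': 236.5518, 'hand_eye': [[0.0004, -0.9506, -0.3104, 0.0793], [1.0, 0.0, 0.0011, 0.0003], [-0.001, -0.3104, 0.9506, -0.1421], [0.0, 0.0, 0.0, 1.0]]}
```

View pics/scene0.png

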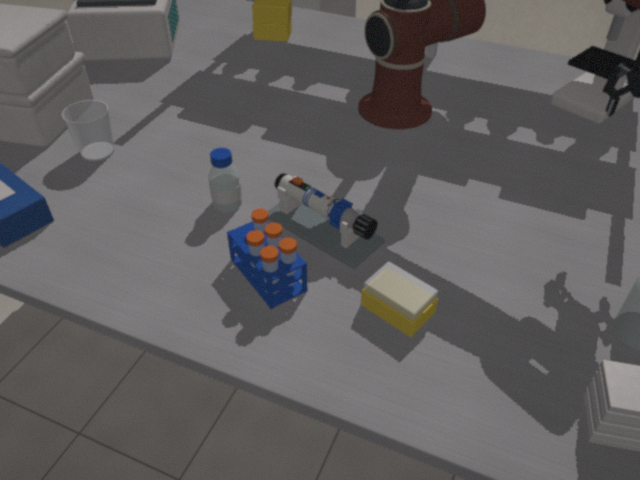

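View pics/side0.png

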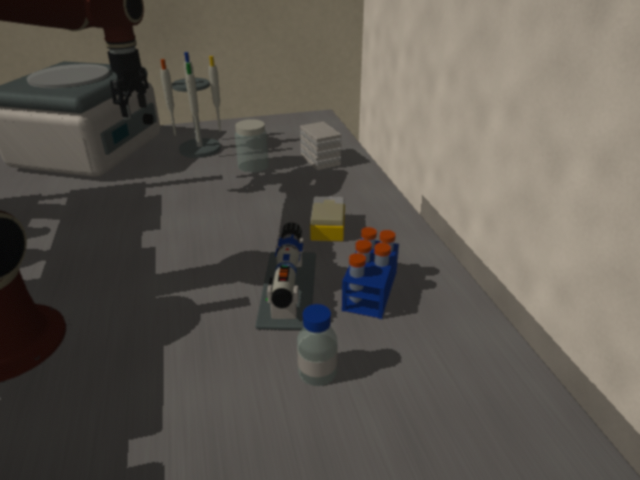

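The capper sits near (0.566, 0.011) with its nose towards world +y, yawed about 20° towards +x. In the scene picture the tool runs from (282,182) to (365,228). In the side picture the orange selector is at about (284,274). I'll hover beside it, which needs almost no turn.

```bash
python3 -m pendant '[{"dx":-0.47,"dy":-0.383,"dz":0.01,"hand":-1},{"dx":-0.47,"dy":-0.383,"dz":0.01,"hand":-1},{"dx":-0.47,"dy":-0.383,"dz":0.01,"hand":-1},{"dx":-0.47,"dy":-0.383,"dz":0.01,"hand":-1},{"dx":-0.47,"dy":-0.383,"dz":0.01,"hand":-1},{"dx":-0.47,"dy":-0.383,"dz":0.01,"hand":-1},{"dx":-0.47,"dy":-0.383,"dz":0.01,"hand":-1},{"dx":-0.47,"dy":-0.383,"dz":0.01,"hand":-1},{"dx":-0.47,"dy":-0.383,"dz":0.01,"hand":-1},{"dx":-0.47,"dy":-0.383,"dz":0.01,"hand":-1},{"dx":-0.47,"dy":-0.383,"dz":0.01,"hand":-1},{"dx":-0.47,"dy":-0.383,"dz":0.01,"hand":-1},{"dx":-0.47,"dy":-0.383,"dz":0.01,"hand":-1},{"dx":-0.47,"dy":-0.383,"dz":0.01,"hand":-1},{"dx":-0.47,"dy":-0.383,"dz":0.01,"hand":-1},{"dx":-0.47,"dy":-0.383,"dz":0.01,"hand":-1},{"dx":-0.47,"dy":-0.383,"dz":0.01,"hand":-1},{"dx":-0.47,"dy":-0.383,"dz":0.01,"hand":-1},{"dx":-0.47,"dy":-0.383,"dz":0.01,"hand":-1},{"dx":-0.47,"dy":-0.383,"dz":0.01,"hand":-1}]'
cat > h.py <<'E'
from plant import sensors,cams,finder
import cv2,numpy as np
from scipy.spatial.transform import Rotation as Ro
def grab(name):
    s=sensors.state(); p,d=cams.grab_frame('wrist'); k=cams.calibration('wrist')
    T=np.eye(4); q=s['tool_rot']; T[:3,:3]=Ro.from_quat([q[1],q[2],q[3],q[0]]).as_matrix(); T[:3,3]=s['tool_pos']
    T=T@np.array(k['hand_eye']); f=240/np.tan(np.radians(k['fov_y']/2))
    v,u=np.mgrid[:480,:640]; P=np.stack([(u-k['cx'])/f*d,(v-k['cy'])/f*d,d,np.ones_like(d)],-1)@T.T
    cv2.imwrite(f'pics/{name}.png',p[:,:,::-1]); np.savez(f'pics/{name}.npz',P=P[...,:3],p=p,d=d,T=T,f=f,c=[k['cx'],k['cy']])
    return s,p,d,P[...,:3],T,f,k
E
python3 - <<'E'
from h import *
s,p,d,P,T,f,k=grab('w1'); print(s['tool_pos'],s['tool_rot'],s['gripper_width'],s['time'])
for t in ['index_arrow','selector_grip','torque_collar','capper']:
    print(t,[(np.round(q['position'],4).tolist(),round(q['score'],2)) for q in finder.look_for('wrist',t)[:2]])
E
```

```text
[0.26382655 0.56656464 0.23129352] [-4.65218187e-06  2.16187517e-01  9.76351861e-01 -1.20411288e-05] 1.0010165899062562 1.35
index_arrow []
selector_grip []
torque_collar []
capper []invalid input
```

View pics/w1.png

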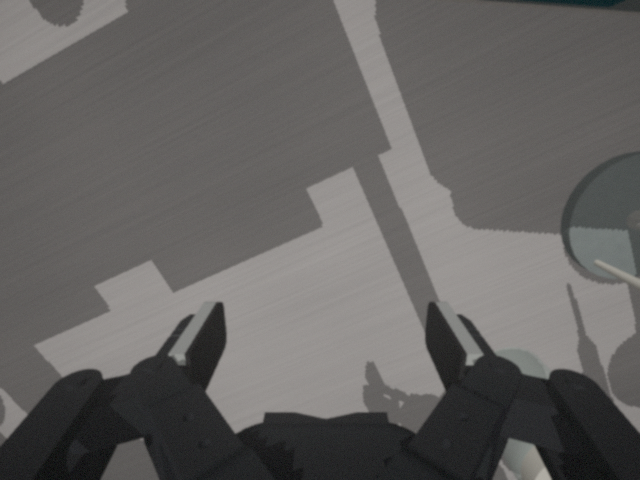

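The move was refused, and the picture shows only bare bench with the open fingers. The rows probably need every key, so I'll give all seven.

```bash
python3 -m pendant '[{"wx":0,"wy":0,"wz":0,"dx":-0.05,"dy":-0.04,"dz":0.0,"hand":-1}]'; python3 -m pendant --help | head -20
```

```text
time: 1.68
tool_pos: [0.2803, 0.5323, 0.2309]
tool_rot: [-0.001, 0.214, 0.977, 0.001]
contact_force: [1.7, -0.5, 0.4]
gripper_width: 0.888invalid input: not JSON, or not a number
```

```bash
python3 -m pendant '[{"wx":0,"wy":0,"wz":0,"dx":-0.035,"dy":-0.028,"dz":0.005,"hand":-1},{"wx":0,"wy":0,"wz":0,"dx":-0.065,"dy":-0.053,"dz":0.01,"hand":-1},{"wx":0,"wy":0,"wz":0,"dx":-0.097,"dy":-0.079,"dz":0.01,"hand":-1},{"wx":0,"wy":0,"wz":0,"dx":-0.437,"dy":-0.357,"dz":0.01,"hand":-1},{"wx":0,"wy":0,"wz":0,"dx":-0.437,"dy":-0.357,"dz":0.01,"hand":-1},{"wx":0,"wy":0,"wz":0,"dx":-0.437,"dy":-0.357,"dz":0.01,"hand":-1},{"wx":0,"wy":0,"wz":0,"dx":-0.437,"dy":-0.357,"dz":0.01,"hand":-1},{"wx":0,"wy":0,"wz":0,"dx":-0.437,"dy":-0.357,"dz":0.01,"hand":-1},{"wx":0,"wy":0,"wz":0,"dx":-0.437,"dy":-0.357,"dz":0.01,"hand":-1},{"wx":0,"wy":0,"wz":0,"dx":-0.437,"dy":-0.357,"dz":0.01,"hand":-1},{"wx":0,"wy":0,"wz":0,"dx":-0.437,"dy":-0.357,"dz":0.01,"hand":-1},{"wx":0,"wy":0,"wz":0,"dx":-0.437,"dy":-0.357,"dz":0.01,"hand":-1},{"wx":0,"wy":0,"wz":0,"dx":-0.437,"dy":-0.357,"dz":0.01,"hand":-1},{"wx":0,"wy":0,"wz":0,"dx":-0.437,"dy":-0.357,"dz":0.01,"hand":-1},{"wx":0,"wy":0,"wz":0,"dx":-0.437,"dy":-0.357,"dz":0.01,"hand":-1},{"wx":0,"wy":0,"wz":0,"dx":-0.437,"dy":-0.357,"dz":0.01,"hand":-1},{"wx":0,"wy":0,"wz":0,"dx":-0.437,"dy":-0.357,"dz":0.01,"hand":-1},{"wx":0,"wy":0,"wz":0,"dx":-0.437,"dy":-0.357,"dz":0.01,"hand":-1}]'
python3 - <<'E'
from h import *
s,p,d,P,T,f,k=grab('w2'); print(s['tool_pos'],s['tool_rot'],s['gripper_width'],s['time'])
for t in ['index_arrow','selector_grip','torque_collar','capper']:
    print(t,[(np.round(q['position'],4).tolist(),round(q['score'],2)) for q in finder.look_for('wrist',t)[:2]])
E
```

```text
time: 3.18
tool_pos: [0.5274, 0.0222, 0.2213]
tool_rot: [-0.0, 0.215, 0.977, 0.0]
contact_force: [-0.6, -0.3, -1.1]
gripper_width: -0.001
[0.52737143 0.02215949 0.22125085] [-1.10563579e-04  2.15495081e-01  9.76504911e-01  1.32907322e-04] -0.0005096146060890918 3.1833
index_arrow [([0.5495, 0.0305, 0.0792], 0.77)]
selector_grip [([0.5411, -0.0501, 0.1084], 0.58), ([0.5471, 0.03, 0.0834], 0.18)]
torque_collar [([0.5673, 0.0576, 0.1004], 0.69), ([0.7041, -0.0489, 0.0805], 0.33)]
capper [([0.5455, 0.0287, 0.0823], 0.88), ([0.5373, -0.0466, 0.1028], 0.27)]
```

View pics/w2.png

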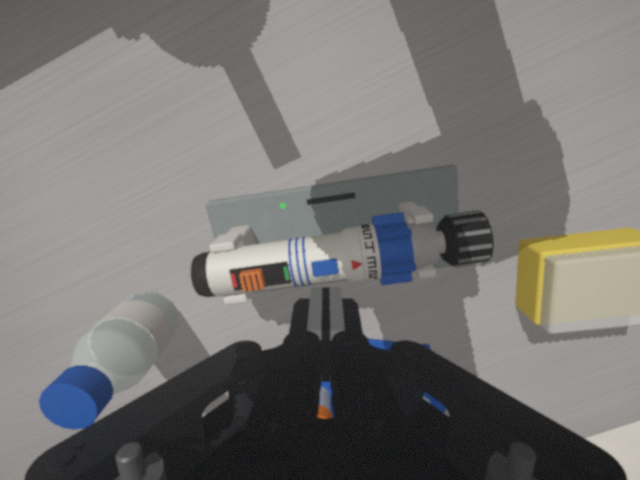

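The capper shows clearly: tail cap at (200,273), orange selector at (251,279), red arrow at (357,265), collar at (385,250) and nose at (468,238). I'll fit its pose from depth and unroll the collar to read the number.

```bash
cat > fit.py <<'E'
import sys; from h import *
from scipy.optimize import least_squares
name=sys.argv[1]; z=np.load(f'pics/{name}.npz'); P,p,T,f,c=z['P'],z['p'],z['T'],float(z['f']),z['c']
hsv=cv2.cvtColor(p,cv2.COLOR_RGB2HSV)
o=np.array([.55,.012]); yaw=np.radians(20)
m=(P[...,2]>.076)&(P[...,2]<.105)&(hsv[...,1]<50)&(hsv[...,2]>90)
X=P[m]
def loc(X,o,yaw):
    r=X[...,:2]-o; ey=np.array([np.sin(yaw),np.cos(yaw)]); ex=np.array([np.cos(yaw),-np.sin(yaw)])
    return np.stack([r@ex,r@ey,X[...,2]],-1)
v=[o[0],o[1],.075,yaw]
for it in range(4):
    L=loc(X,np.array(v[:2]),v[3]); k=(abs(L[:,0])<(.05 if it==0 else .025))&(L[:,1]>-.112)&(L[:,1]<0)
    if it>0: k&=abs(np.hypot(L[:,0],L[:,2]-v[2])-.021)<.006
    Y=X[k]
    def res(q):
        l=loc(Y,np.array([q[0],v[1]]),q[2]); return np.hypot(l[:,0],l[:,2]-q[1])-.021
    r=least_squares(res,[v[0],v[2],v[3]],loss='soft_l1',f_scale=.001); v=[r.x[0],v[1],r.x[1],r.x[2]]
    print(len(Y),np.round(v,4),'yaw',np.degrees(v[3]).round(2),'rms',np.sqrt(np.mean(r.fun**2)).round(4))
L=loc(P,np.array(v[:2]),v[3]); on=(abs(L[...,0])<.035)&(L[...,2]>.078)&(L[...,2]<.12)
def ext(msk,n):
    q=L[msk&on]; 
    if len(q): print(n,len(q),'y',np.percentile(q[:,1],[1,5,50,95,99]).round(4),'x',np.percentile(q[:,0],[5,50,95]).round(4),'ztop',np.percentile(q[:,2],95).round(4))
h,s,b=hsv[...,0],hsv[...,1],hsv[...,2]
ext((h<15)&(h>5)&(s>120)&(b>100),'orange'); ext(((h<4)|(h>174))&(s>120),'red'); ext((h>100)&(h<130)&(s>130),'blue'); ext((h>100)&(h<130)&(s>130)&(L[...,1]>.025),'collarblue')
ext(on&(abs(L[...,1])<.2),'all')
oy=float(sys.argv[2]) if len(sys.argv)>2 else 0
# unroll about axis: rows angle(+x up), cols y -0.12..0.14
ys=np.arange(.0,.08,.0001*1.25); th=np.radians(np.arange(80,-100,-.4)); Yg,Tg=np.meshgrid(ys+oy,th)
R=.024; ex=np.array([np.cos(v[3]),-np.sin(v[3]),0]); ey=np.array([np.sin(v[3]),np.cos(v[3]),0])
W=np.array([v[0],v[1],v[2]])+(R*np.sin(Tg))[...,None]*ex+Yg[...,None]*ey+(R*np.cos(Tg))[...,None]*np.array([0,0,1])
C=(np.c_[W.reshape(-1,3),np.ones(W.size//3)]@np.linalg.inv(T).T)[:,:3].reshape(W.shape)
u=(C[...,0]/C[...,2]*f+c[0]).astype('f4'); w=(C[...,1]/C[...,2]*f+c[1]).astype('f4')
im=cv2.remap(p,u,w,cv2.INTER_CUBIC)[:,:,::-1].copy()
for a in (0,):
    r=int((80-a)/.4); cv2.line(im,(0,r),(20,r),(0,0,255),1)
cv2.imwrite(f'pics/{name}_un.png',im)
E
python3 fit.py w2
```

```text
4057 [0.5604 0.012  0.0744 0.2869] yaw 16.44 rms 0.0022
3884 [0.5603 0.012  0.0744 0.2842] yaw 16.28 rms 0.0011
3881 [0.5603 0.012  0.0744 0.2839] yaw 16.27 rms 0.0011
3883 [0.5603 0.012  0.0744 0.2839] yaw 16.26 rms 0.0011
orange 481 y [-0.0772 -0.0734 -0.0646 -0.0564 -0.0561] x [-0.0082 -0.0022  0.0057] ztop 0.1068
red 95 y [-0.0832 -0.083  -0.0806  0.0231  0.024 ] x [-0.0057 -0.      0.0049] ztop 0.0999
blue 2102 y [-0.0129 -0.0077  0.0529  0.0664  0.0677] x [-0.0221 -0.0027  0.025 ] ztop 0.1043
collarblue 1789 y [0.0425 0.0435 0.0551 0.0666 0.0677] x [-0.0223 -0.004   0.0254] ztop 0.1045
all 14669 y [-0.1153 -0.1029  0.0162  0.1222  0.1316] x [-0.0217 -0.0065  0.0196] ztop 0.1008
```

View pics/w2_un.png

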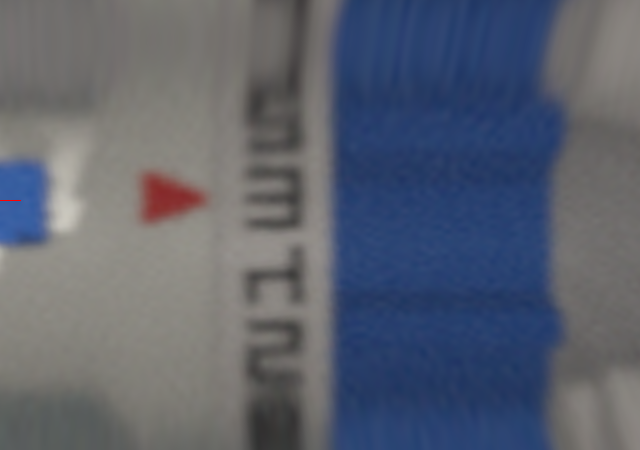

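Run:
```python
import cv2,numpy as np
a=cv2.imread('pics/w2_un.png')[::-1,120:350]
cv2.imwrite('pics/w2_un2.png',np.vstack([cv2.rotate(a,cv2.ROTATE_90_CLOCKWISE),cv2.rotate(a,cv2.ROTATE_90_COUNTERCLOCKWISE)]))
```

```text
(no output)
```

View pics/w2_un2.png

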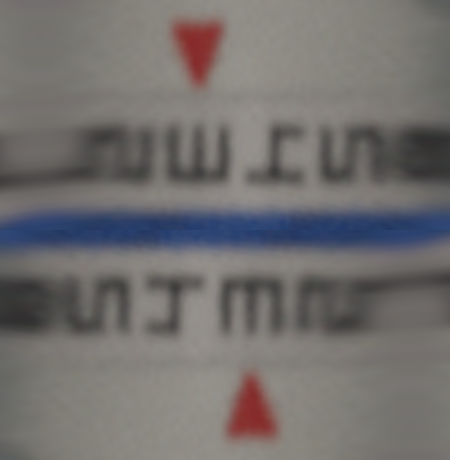

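Reading the unrolled band, the number under the arrow is 3, with 1 and 2 on one side and 4, 5, 6 on the other. The lugs at about +15° and −45° agree with an odd number. That means 4 clicks to reach 7. Next I turn 8.6° to align with the tool and hover behind the +15° lug.

```bash
python3 -m pendant '[{"wx":0,"wy":0,"wz":-4.3,"dx":-0.006,"dy":0.028,"dz":0.02,"hand":-1},{"wx":0,"wy":0,"wz":-8.6,"dx":-0.012,"dy":0.057,"dz":0.04,"hand":-1},{"wx":0,"wy":0,"wz":-8.6,"dx":-0.012,"dy":0.057,"dz":0.065,"hand":-1},{"wx":0,"wy":0,"wz":-8.6,"dx":-0.012,"dy":0.057,"dz":0.09,"hand":-1},{"wx":0,"wy":0,"wz":-8.6,"dx":-0.012,"dy":0.057,"dz":0.09,"hand":-1},{"wx":0,"wy":0,"wz":-8.6,"dx":-0.012,"dy":0.057,"dz":0.09,"hand":-1},{"wx":0,"wy":0,"wz":-8.6,"dx":-0.012,"dy":0.057,"dz":0.09,"hand":-1}]'
cat >> h.py <<'E'
def where():
    s=sensors.state(); q=s['tool_rot']; R=Ro.from_quat([q[1],q[2],q[3],q[0]]).as_matrix()
    ex=np.array([.960,-.280]); ey=np.array([.280,.960]); r=s['tool_pos'][:2]-np.array([.5757,.0648])
    print('t %.2f local x %.1f y %.1f h %.1f mm'%(s['time'],r@ex*1e3,r@ey*1e3,(s['tool_pos'][2]-.0745)*1e3),'tool x yaw %.1f (want 163.7)'%np.degrees(np.arctan2(R[1,0],R[0,0])),'tilt',R[:,2].round(3),'F',np.round(s['contact_force'],1))
E
python3 -c "
from h import *
where(); grab('w3')"; python3 fit.py w3
```

```text
time: 4.02
tool_pos: [0.5634, 0.0678, 0.1328]
tool_rot: [0.001, 0.142, 0.99, 0.0]
contact_force: [0.0, 0.1, 0.3]
gripper_width: -0.002
t 4.02 local x -12.6 y -0.6 h 58.3 mm tool x yaw 163.6 (want 163.7) tilt [ 0.002 -0.    -1.   ] F [0.  0.1 0.3]
8242 [0.5604 0.012  0.0744 0.288 ] yaw 16.5 rms 0.0023
7829 [0.5603 0.012  0.0743 0.2847] yaw 16.31 rms 0.0011
7827 [0.5603 0.012  0.0743 0.2844] yaw 16.3 rms 0.0011
7829 [0.5603 0.012  0.0743 0.2844] yaw 16.3 rms 0.0011
orange 1073 y [-0.0808 -0.0732 -0.0629 -0.0562 -0.0559] x [-0.0083 -0.0028  0.0056] ztop 0.1065
red 192 y [-0.0837 -0.0831  0.0182  0.0234  0.0246] x [-0.0054 -0.0002  0.0049] ztop 0.1
blue 2960 y [-0.0327 -0.0207  0.0496  0.0668  0.0682] x [-0.0226 -0.0102  0.0031] ztop 0.0984
collarblue 2102 y [0.0422 0.0432 0.0552 0.0673 0.0683] x [-0.0229 -0.0143 -0.0019] ztop 0.0979
all 27835 y [-0.115  -0.1035  0.0041  0.1223  0.1315] x [-0.0222 -0.0086  0.0135] ztop 0.099
```

View pics/w3.png

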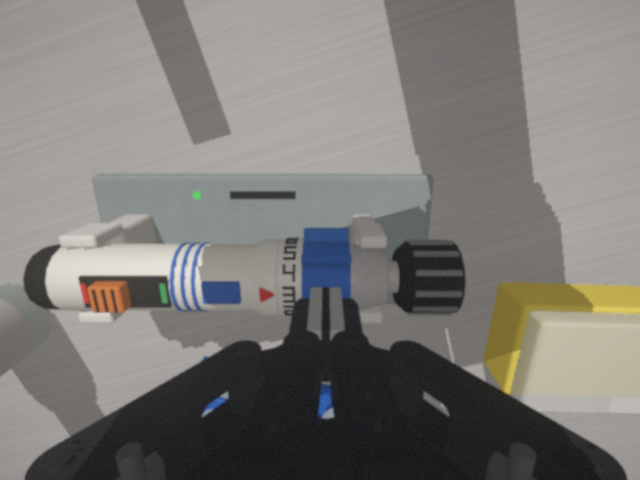

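The fingertip sits at about (325,300), centred on the blue band (columns 303–351), with the collar still at 3. Lowering behind the lug.

```bash
python3 -m pendant '[{"wx":0,"wy":0,"wz":0,"dx":0.001,"dy":0.0,"dz":0.015,"hand":-1},{"wx":0,"wy":0,"wz":0,"dx":0.001,"dy":0.0,"dz":0.030,"hand":-1},{"wx":0,"wy":0,"wz":0,"dx":0.001,"dy":0.0,"dz":0.030,"hand":-1},{"wx":0,"wy":0,"wz":0,"dx":0.001,"dy":0.0,"dz":0.030,"hand":-1},{"wx":0,"wy":0,"wz":0,"dx":0.001,"dy":0.0,"dz":0.030,"hand":-1}]'; python3 -c "
from h import *
where()"
```

```text
time: 4.48
tool_pos: [0.5629, 0.0679, 0.1033]
tool_rot: [0.001, 0.142, 0.99, 0.0]
contact_force: [-2.2, 0.5, 0.5]
gripper_width: 0.002
t 4.48 local x -13.1 y -0.6 h 28.8 mm tool x yaw 163.6 (want 163.7) tilt [ 0.003 -0.    -1.   ] F [-2.2  0.5  0.5]
```

```bash
python3 -m pendant '[{"wx":0,"wy":0,"wz":0,"dx":0,"dy":0.0,"dz":0.003,"hand":-1},{"wx":0,"wy":0,"wz":0,"dx":0,"dy":0.0,"dz":0.003,"hand":-1},{"wx":0,"wy":0,"wz":0,"dx":0,"dy":0.0,"dz":0.003,"hand":-1}]'; python3 -c "
from h import *
where()"
```

```text
time: 4.73
tool_pos: [0.5621, 0.068, 0.0989]
tool_rot: [0.0, 0.142, 0.99, 0.0]
contact_force: [-0.2, 0.4, 0.1]
gripper_width: -0.0
t 4.73 local x -13.9 y -0.7 h 24.4 mm tool x yaw 163.6 (want 163.7) tilt [ 0.001 -0.    -1.   ] F [-0.2  0.4  0.1]
```

```bash
python3 -m pendant '[{"wx":0,"wy":0,"wz":0,"dx":0,"dy":0.0,"dz":-0.001,"hand":-1},{"wx":0,"wy":0,"wz":0,"dx":-0.003,"dy":0.0,"dz":-0.001,"hand":-1},{"wx":0,"wy":0,"wz":0,"dx":-0.006,"dy":0.0,"dz":-0.001,"hand":-1},{"wx":0,"wy":0,"wz":0,"dx":-0.009,"dy":0.0,"dz":-0.001,"hand":-1},{"wx":0,"wy":0,"wz":0,"dx":-0.012,"dy":0.0,"dz":-0.001,"hand":-1},{"wx":0,"wy":0,"wz":0,"dx":-0.014,"dy":0.0,"dz":-0.001,"hand":-1}]'; python3 -c "
from h import *
where()"
python3 -m pendant '[{"wx":0,"wy":0,"wz":0,"dx":-0.003,"dy":0.0,"dz":0,"hand":-1},{"wx":0,"wy":0,"wz":0,"dx":-0.006,"dy":0.0,"dz":0,"hand":-1},{"wx":0,"wy":0,"wz":0,"dx":-0.009,"dy":0.0,"dz":0,"hand":-1},{"wx":0,"wy":0,"wz":0,"dx":-0.009,"dy":0.0,"dz":0,"hand":-1}]'; python3 -c "
from h import *
where()"
```

```text
time: 5.23
tool_pos: [0.5745, 0.0642, 0.0985]
tool_rot: [-0.001, 0.142, 0.99, 0.0]
contact_force: [-1.7, 1.1, -0.8]
gripper_width: 0.0
t 5.23 local x -1.0 y -0.9 h 24.0 mm tool x yaw 163.6 (want 163.7) tilt [-0.003  0.    -1.   ] F [-1.7  1.1 -0.8]
time: 5.57
tool_pos: [0.585, 0.0612, 0.0999]
tool_rot: [0.001, 0.143, 0.99, -0.0]
contact_force: [-0.3, -0.1, -0.1]
gripper_width: -0.004
t 5.57 local x 9.9 y -0.9 h 25.4 mm tool x yaw 163.6 (want 163.7) tilt [ 0.002 -0.    -1.   ] F [-0.3 -0.1 -0.1]
```

```bash
python3 -m pendant '[{"wx":0,"wy":0,"wz":0,"dx":0,"dy":0.0,"dz":-0.018,"hand":-1},{"wx":0,"wy":0,"wz":0,"dx":0.018,"dy":0.0,"dz":-0.018,"hand":-1},{"wx":0,"wy":0,"wz":0,"dx":0.037,"dy":0.0,"dz":-0.018,"hand":-1},{"wx":0,"wy":0,"wz":0,"dx":0.037,"dy":0.0,"dz":-0.018,"hand":-1},{"wx":0,"wy":0,"wz":0,"dx":0.037,"dy":0.0,"dz":-0.018,"hand":-1}]'; python3 -c "
from h import *
where(); grab('w4')
a=cv2.imread('pics/w4.png')
cv2.imwrite('pics/w4c.png',cv2.resize(a[180:340,200:420],None,fx=3,fy=3,interpolation=cv2.INTER_CUBIC))"
```

```text
time: 5.98
tool_pos: [0.5482, 0.0721, 0.1174]
tool_rot: [0.0, 0.142, 0.99, -0.0]
contact_force: [0.2, 0.8, -0.3]
gripper_width: -0.004
t 5.98 local x -28.5 y -0.7 h 42.9 mm tool x yaw 163.7 (want 163.7) tilt [ 0.001 -0.    -1.   ] F [ 0.2  0.8 -0.3]
```

View pics/w4c.png

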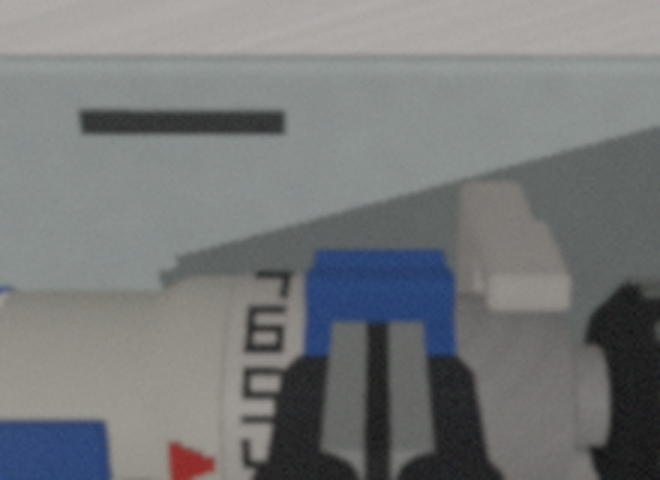

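The collar now reads 4, with 5, 6 and 7 following on the −x side. One full sweep of the next lug should give two clicks, to 6.

```bash
python3 -m pendant '[{"wx":0,"wy":0,"wz":0,"dx":0,"dy":0.0,"dz":0.009,"hand":-1},{"wx":0,"wy":0,"wz":0,"dx":0,"dy":0.0,"dz":0.018,"hand":-1},{"wx":0,"wy":0,"wz":0,"dx":-0.003,"dy":0.0,"dz":0.018,"hand":-1},{"wx":0,"wy":0,"wz":0,"dx":-0.006,"dy":0.0,"dz":0.018,"hand":-1},{"wx":0,"wy":0,"wz":0,"dx":-0.009,"dy":0.0,"dz":0.018,"hand":-1},{"wx":0,"wy":0,"wz":0,"dx":-0.012,"dy":0.0,"dz":0.018,"hand":-1},{"wx":0,"wy":0,"wz":0,"dx":-0.015,"dy":0.0,"dz":0.018,"hand":-1},{"wx":0,"wy":0,"wz":0,"dx":-0.018,"dy":0.0,"dz":0.018,"hand":-1},{"wx":0,"wy":0,"wz":0,"dx":-0.021,"dy":0.0,"dz":0.018,"hand":-1},{"wx":0,"wy":0,"wz":0,"dx":-0.024,"dy":0.0,"dz":0.018,"hand":-1},{"wx":0,"wy":0,"wz":0,"dx":-0.027,"dy":0.0,"dz":0.018,"hand":-1},{"wx":0,"wy":0,"wz":0,"dx":-0.030,"dy":0.0,"dz":0.018,"hand":-1},{"wx":0,"wy":0,"wz":0,"dx":-0.033,"dy":0.0,"dz":0.018,"hand":-1},{"wx":0,"wy":0,"wz":0,"dx":-0.037,"dy":0.0,"dz":0.018,"hand":-1},{"wx":0,"wy":0,"wz":0,"dx":-0.037,"dy":0.0,"dz":0.018,"hand":-1}]'; python3 -c "
from h import *
where()"
python3 -m pendant '[{"wx":0,"wy":0,"wz":0,"dx":0,"dy":0.0,"dz":-0.018,"hand":-1},{"wx":0,"wy":0,"wz":0,"dx":0.018,"dy":0.0,"dz":-0.018,"hand":-1},{"wx":0,"wy":0,"wz":0,"dx":0.037,"dy":0.0,"dz":-0.018,"hand":-1},{"wx":0,"wy":0,"wz":0,"dx":0.037,"dy":0.0,"dz":-0.018,"hand":-1},{"wx":0,"wy":0,"wz":0,"dx":0.037,"dy":0.0,"dz":-0.018,"hand":-1}]'; python3 -c "
from h import *
where(); grab('w5')
a=cv2.imread('pics/w5.png')
cv2.imwrite('pics/w5c.png',cv2.resize(a[240:380,200:420],None,fx=3,fy=3,interpolation=cv2.INTER_CUBIC))"
```

```text
time: 7.28
tool_pos: [0.5852, 0.0612, 0.0999]
tool_rot: [0.001, 0.143, 0.99, -0.0]
contact_force: [-0.9, 0.4, -0.7]
gripper_width: -0.003
t 7.28 local x 10.1 y -0.8 h 25.4 mm tool x yaw 163.6 (want 163.7) tilt [ 0.002 -0.    -1.   ] F [-0.9  0.4 -0.7]
time: 7.7
tool_pos: [0.5482, 0.0721, 0.1175]
tool_rot: [0.0, 0.142, 0.99, -0.0]
contact_force: [0.6, -0.2, -0.3]
gripper_width: -0.004
t 7.70 local x -28.4 y -0.7 h 43.0 mm tool x yaw 163.7 (want 163.7) tilt [ 0.001 -0.    -1.   ] F [ 0.6 -0.2 -0.3]
```

View pics/w5c.png

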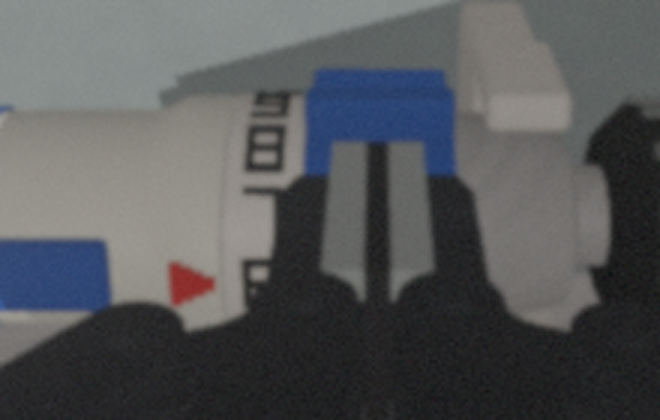

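The 6 stands at the arrow, with 7, 8 and 9 following. One more click, with the stop set just past half way.

```bash
python3 -m pendant '[{"wx":0,"wy":0,"wz":0,"dx":0,"dy":0.0,"dz":0.009,"hand":-1},{"wx":0,"wy":0,"wz":0,"dx":0,"dy":0.0,"dz":0.018,"hand":-1},{"wx":0,"wy":0,"wz":0,"dx":-0.003,"dy":0.0,"dz":0.018,"hand":-1},{"wx":0,"wy":0,"wz":0,"dx":-0.006,"dy":0.0,"dz":0.018,"hand":-1},{"wx":0,"wy":0,"wz":0,"dx":-0.009,"dy":0.0,"dz":0.018,"hand":-1},{"wx":0,"wy":0,"wz":0,"dx":-0.012,"dy":0.0,"dz":0.018,"hand":-1},{"wx":0,"wy":0,"wz":0,"dx":-0.014,"dy":0.0,"dz":0.018,"hand":-1},{"wx":0,"wy":0,"wz":0,"dx":-0.016,"dy":0.0,"dz":0.018,"hand":-1},{"wx":0,"wy":0,"wz":0,"dx":-0.018,"dy":0.0,"dz":0.018,"hand":-1},{"wx":0,"wy":0,"wz":0,"dx":-0.019,"dy":0.0,"dz":0.018,"hand":-1},{"wx":0,"wy":0,"wz":0,"dx":-0.019,"dy":0.0,"dz":0.018,"hand":-1},{"wx":0,"wy":0,"wz":0,"dx":-0.019,"dy":0.0,"dz":0.018,"hand":-1}]'; python3 -c "
from h import *
where()"
python3 -m pendant '[{"wx":0,"wy":0,"wz":0,"dx":0,"dy":0.0,"dz":-0.020,"hand":-1},{"wx":0,"wy":0,"wz":0,"dx":0.018,"dy":0.0,"dz":-0.020,"hand":-1},{"wx":0,"wy":0,"wz":0,"dx":0.019,"dy":0.0,"dz":-0.020,"hand":-1},{"wx":0,"wy":0,"wz":0,"dx":0.019,"dy":0.0,"dz":-0.020,"hand":-1}]'; python3 -c "
from h import *
where(); grab('w6')
a=cv2.imread('pics/w6.png')
cv2.imwrite('pics/w6c.png',cv2.resize(a[200:380,20:420],None,fx=2,fy=2,interpolation=cv2.INTER_CUBIC))"; python3 fit.py w6 | tail -6
```

```text
time: 8.75
tool_pos: [0.5667, 0.0666, 0.0994]
tool_rot: [0.0, 0.142, 0.99, 0.0]
contact_force: [0.4, -0.6, 0.3]
gripper_width: -0.007
t 8.75 local x -9.1 y -0.8 h 24.9 mm tool x yaw 163.6 (want 163.7) tilt [ 0. -0. -1.] F [ 0.4 -0.6  0.3]
time: 9.08
tool_pos: [0.5479, 0.0721, 0.1191]
tool_rot: [0.0, 0.142, 0.99, -0.0]
contact_force: [-0.8, 0.3, 1.2]
gripper_width: -0.002
t 9.08 local x -28.8 y -0.7 h 44.6 mm tool x yaw 163.7 (want 163.7) tilt [ 0. -0. -1.] F [-0.8  0.3  1.2]
8254 [0.5604 0.012  0.0743 0.2861] yaw 16.39 rms 0.001
orange 1186 y [-0.0811 -0.0731 -0.0629 -0.0562 -0.0558] x [-0.0083 -0.0033  0.0054] ztop 0.1065
red 199 y [-0.084  -0.0833  0.0183  0.0237  0.0248] x [-0.0052 -0.0006  0.0049] ztop 0.1
blue 1482 y [-0.0332 -0.032  -0.0009  0.0661  0.0679] x [-0.0225 -0.0056  0.0044] ztop 0.0986
collarblue 490 y [0.0421 0.0427 0.0561 0.0676 0.0682] x [-0.023  -0.0217 -0.0199] ztop 0.0971
all 26350 y [-0.1155 -0.1054 -0.0106  0.1236  0.1317] x [-0.0225 -0.01    0.0087] ztop 0.0994
```

View pics/w6c.png

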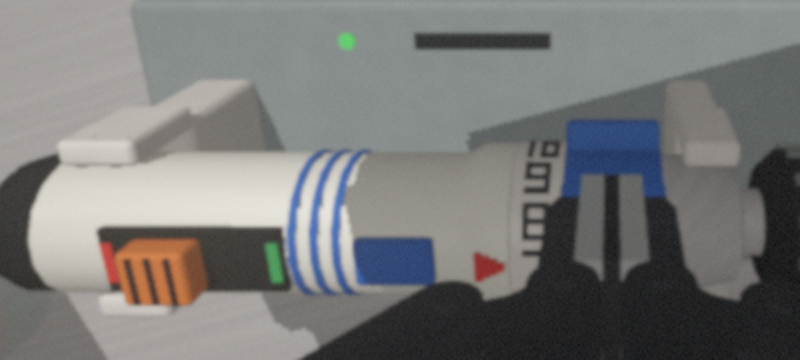

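The 9 and 8 stand just behind the arrow with 7 at it, so four clicks are done. The orange selector is at crop (160,272), near its rear end. Next I move behind it and check for a clear view of the collar from there.

```bash
python3 -m pendant '[{"wx":0,"wy":0,"wz":0,"dx":0,"dy":-0.03,"dz":-0.008,"hand":-1},{"wx":0,"wy":0,"wz":0,"dx":-0.01,"dy":-0.06,"dz":-0.008,"hand":-1},{"wx":0,"wy":0,"wz":0,"dx":-0.02,"dy":-0.09,"dz":-0.008,"hand":-1},{"wx":0,"wy":0,"wz":0,"dx":-0.029,"dy":-0.12,"dz":-0.008,"hand":-1},{"wx":0,"wy":0,"wz":0,"dx":-0.029,"dy":-0.145,"dz":-0.008,"hand":-1},{"wx":0,"wy":0,"wz":0,"dx":-0.029,"dy":-0.157,"dz":-0.008,"hand":-1},{"wx":0,"wy":0,"wz":0,"dx":-0.029,"dy":-0.157,"dz":-0.008,"hand":-1},{"wx":0,"wy":0,"wz":0,"dx":-0.029,"dy":-0.157,"dz":-0.008,"hand":-1},{"wx":0,"wy":0,"wz":0,"dx":-0.029,"dy":-0.157,"dz":-0.008,"hand":-1}]'; python3 -c "
from h import *
where(); grab('w7')"
```

```text
time: 9.88
tool_pos: [0.532, -0.086, 0.127]
tool_rot: [-0.0, 0.142, 0.99, 0.0]
contact_force: [0.3, 0.4, -0.3]
gripper_width: 0.004
t 9.88 local x 0.3 y -157.0 h 52.5 mm tool x yaw 163.7 (want 163.7) tilt [-0.     0.001 -1.   ] F [ 0.3  0.4 -0.3]
```

View pics/w7.png

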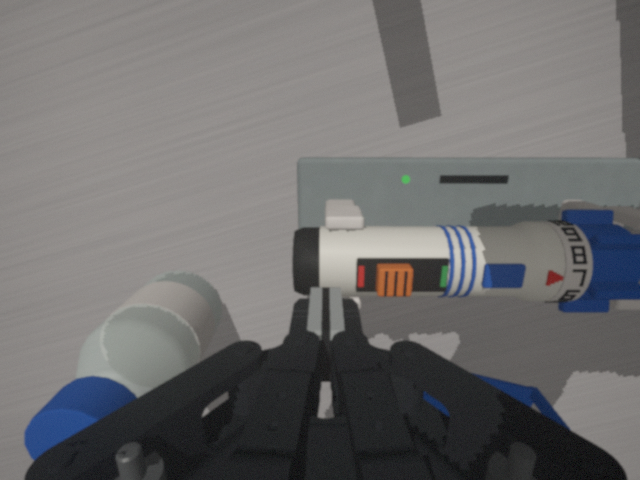

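The picture clearly shows 7 at the red arrow (575,277). The fingertip (308–343) is behind the selector (377–412), a gap of about 17 mm. Lowering and pushing forward.

```bash
python3 -m pendant '[{"wx":0,"wy":0,"wz":0,"dx":0,"dy":0,"dz":0.013,"hand":-1},{"wx":0,"wy":0,"wz":0,"dx":0,"dy":0,"dz":0.026,"hand":-1},{"wx":0,"wy":0,"wz":0,"dx":0,"dy":0,"dz":0.026,"hand":-1},{"wx":0,"wy":0,"wz":0,"dx":0,"dy":0.004,"dz":0.026,"hand":-1},{"wx":0,"wy":0,"wz":0,"dx":0,"dy":0.008,"dz":0.026,"hand":-1},{"wx":0,"wy":0,"wz":0,"dx":0,"dy":0.012,"dz":0.026,"hand":-1},{"wx":0,"wy":0,"wz":0,"dx":0,"dy":0.015,"dz":0.026,"hand":-1},{"wx":0,"wy":0,"wz":0,"dx":0,"dy":0.018,"dz":0.026,"hand":-1},{"wx":0,"wy":0,"wz":0,"dx":0,"dy":0.021,"dz":0.026,"hand":-1},{"wx":0,"wy":0,"wz":0,"dx":0,"dy":0.024,"dz":0.026,"hand":-1},{"wx":0,"wy":0,"wz":0,"dx":0,"dy":0.027,"dz":0.026,"hand":-1},{"wx":0,"wy":0,"wz":0,"dx":0,"dy":0.029,"dz":0.026,"hand":-1},{"wx":0,"wy":0,"wz":0,"dx":0,"dy":0.029,"dz":0.026,"hand":-1}]'; python3 -c "
from h import *
where()"
python3 -m pendant '[{"wx":0,"wy":0,"wz":0,"dx":0,"dy":0.001,"dz":0,"hand":-1},{"wx":0,"wy":0,"wz":0,"dx":0,"dy":0.002,"dz":0,"hand":-1},{"wx":0,"wy":0,"wz":0,"dx":0,"dy":0.002,"dz":0,"hand":-1}]'; python3 -c "
from h import *
where()"
```

```text
time: 11.02
tool_pos: [0.5404, -0.0588, 0.1016]
tool_rot: [0.0, 0.142, 0.99, 0.0]
contact_force: [0.2, -0.2, 0.3]
gripper_width: -0.001
t 11.02 local x 0.7 y -128.5 h 27.1 mm tool x yaw 163.6 (want 163.7) tilt [ 0.001 -0.    -1.   ] F [ 0.2 -0.2  0.3]
time: 11.27
tool_pos: [0.5408, -0.0571, 0.1014]
tool_rot: [0.0, 0.142, 0.99, -0.0]
contact_force: [-0.3, -1.8, 0.8]
gripper_width: 0.003
t 11.27 local x 0.6 y -126.8 h 26.9 mm tool x yaw 163.6 (want 163.7) tilt [ 0. -0. -1.] F [-0.3 -1.8  0.8]
```

Force is about 1.8 N, so it's in contact. I'll creep on 1 mm at a time until the force rises at the stop.

```bash
python3 -m pendant '[{"wx":0,"wy":0,"wz":0,"dx":0,"dy":0.001,"dz":0,"hand":-1},{"wx":0,"wy":0,"wz":0,"dx":0,"dy":0.0015,"dz":0,"hand":-1},{"wx":0,"wy":0,"wz":0,"dx":0,"dy":0.0015,"dz":0,"hand":-1}]'
python3 -m pendant '[{"wx":0,"wy":0,"wz":0,"dx":0,"dy":0.001,"dz":0,"hand":-1},{"wx":0,"wy":0,"wz":0,"dx":0,"dy":0.001,"dz":0,"hand":-1},{"wx":0,"wy":0,"wz":0,"dx":0,"dy":0.001,"dz":0,"hand":-1}]'; python3 -c "
from h import *
where()
grab('w8')"; python3 fit.py w8 | grep orange; python3 fit.py w7 | grep orange
```

```text
time: 11.52
tool_pos: [0.5412, -0.0557, 0.1013]
tool_rot: [0.0, 0.142, 0.99, -0.0]
contact_force: [0.2, -1.6, 0.9]
gripper_width: -0.002
time: 11.77
tool_pos: [0.5413, -0.0546, 0.1012]
tool_rot: [-0.0, 0.142, 0.99, 0.0]
contact_force: [0.9, -1.6, -0.1]
gripper_width: 0.001
t 11.77 local x 0.5 y -124.2 h 26.7 mm tool x yaw 163.6 (want 163.7) tilt [-0.  0. -1.] F [ 0.9 -1.6 -0.1]
orange 942 y [-0.0614 -0.0602 -0.0508 -0.0451 -0.0446] x [-0.0083 -0.0061  0.0053] ztop 0.1067
orange 1047 y [-0.0744 -0.0741 -0.0663 -0.0575 -0.0568] x [-0.0081 -0.0027  0.0059] ztop 0.1068
```

```bash
python3 -m pendant '[{"wx":0,"wy":0,"wz":0,"dx":0,"dy":0.001,"dz":0,"hand":-1},{"wx":0,"wy":0,"wz":0,"dx":0,"dy":0.002,"dz":0,"hand":-1},{"wx":0,"wy":0,"wz":0,"dx":0,"dy":0.002,"dz":0,"hand":-1},{"wx":0,"wy":0,"wz":0,"dx":0,"dy":0.002,"dz":0,"hand":-1}]'
python3 -m pendant '[{"wx":0,"wy":0,"wz":0,"dx":0,"dy":0.001,"dz":0,"hand":-1},{"wx":0,"wy":0,"wz":0,"dx":0,"dy":0.001,"dz":0,"hand":-1},{"wx":0,"wy":0,"wz":0,"dx":0,"dy":0.001,"dz":0,"hand":-1}]'
python3 -m pendant '[{"wx":0,"wy":0,"wz":0,"dx":0,"dy":0.001,"dz":0,"hand":-1},{"wx":0,"wy":0,"wz":0,"dx":0,"dy":0.001,"dz":0,"hand":-1},{"wx":0,"wy":0,"wz":0,"dx":0,"dy":0.001,"dz":0,"hand":-1}]'
 python3 -c "
from h import *
where()
grab('w9')"; python3 fit.py w9 | grep orange
```

```text
time: 12.15
tool_pos: [0.5419, -0.0526, 0.1012]
tool_rot: [-0.0, 0.142, 0.99, 0.0]
contact_force: [0.9, -1.8, 0.3]
gripper_width: -0.001
time: 12.4
tool_pos: [0.5422, -0.0517, 0.1013]
tool_rot: [-0.0, 0.142, 0.99, 0.0]
contact_force: [0.9, -1.7, 0.5]
gripper_width: -0.0
time: 12.65
tool_pos: [0.5423, -0.0513, 0.1012]
tool_rot: [-0.0, 0.142, 0.99, -0.001]
contact_force: [-0.6, -4.8, 1.1]
gripper_width: 0.002
t 12.65 local x 0.4 y -120.8 h 26.7 mm tool x yaw 163.6 (want 163.7) tilt [-0.001 -0.001 -1.   ] F [-0.6 -4.8  1.1]
orange 942 y [-0.0578 -0.0567 -0.0473 -0.0417 -0.0411] x [-0.0084 -0.0061  0.0053] ztop 0.1067
```

Force jumped to 4.8 N, motion stalled and the front edge is at the predicted stop (−0.041). One more millimetre to confirm, then I back off, lift and look.

```bash
python3 -m pendant '[{"wx":0,"wy":0,"wz":0,"dx":0,"dy":0.001,"dz":0,"hand":-1},{"wx":0,"wy":0,"wz":0,"dx":0,"dy":0.001,"dz":0,"hand":-1},{"wx":0,"wy":0,"wz":0,"dx":0,"dy":0.001,"dz":0,"hand":-1}]'
python3 -m pendant '[{"wx":0,"wy":0,"wz":0,"dx":0,"dy":-0.006,"dz":0,"hand":-1},{"wx":0,"wy":0,"wz":0,"dx":0,"dy":-0.010,"dz":0,"hand":-1},{"wx":0,"wy":0,"wz":0,"dx":0,"dy":-0.010,"dz":-0.02,"hand":-1},{"wx":0,"wy":0,"wz":0,"dx":0,"dy":-0.010,"dz":-0.05,"hand":-1},{"wx":0,"wy":0,"wz":0,"dx":0.03,"dy":-0.010,"dz":-0.08,"hand":-1},{"wx":0,"wy":0,"wz":0,"dx":0.03,"dy":-0.010,"dz":-0.08,"hand":-1},{"wx":0,"wy":0,"wz":0,"dx":0.03,"dy":-0.010,"dz":-0.08,"hand":-1},{"wx":0,"wy":0,"wz":0,"dx":0.03,"dy":-0.010,"dz":-0.08,"hand":-1}]'
python3 -c "
from h import *
where()
grab('w10')"; python3 fit.py w10 | grep orange
```

```text
time: 12.95
tool_pos: [0.5423, -0.0512, 0.1012]
tool_rot: [-0.0, 0.142, 0.99, -0.001]
contact_force: [-2.5, -8.5, 0.9]
gripper_width: 0.001
time: 13.62
tool_pos: [0.511, -0.0507, 0.181]
tool_rot: [0.0, 0.142, 0.99, 0.0]
contact_force: [0.9, -0.2, -0.9]
gripper_width: -0.003
t 13.62 local x -29.8 y -129.0 h 106.5 mm tool x yaw 163.6 (want 163.7) tilt [ 0.     0.001 -1.   ] F [ 0.9 -0.2 -0.9]
orange 651 y [-0.0588 -0.0584 -0.0503 -0.0419 -0.0411] x [-0.0082 -0.0026  0.0057] ztop 0.1069
```

View pics/w10.png

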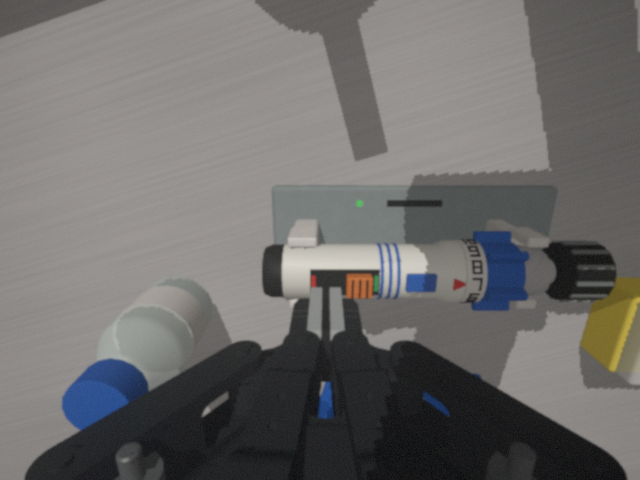

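The selector (347–373) is at its front end next to the green mark, the 7 still stands at the arrow (460,284), and the robot touches nothing.

```bash
python3 -c "
from plant import job
print(job.job_done())"
```

```text
the job is handed in; nothing more can be done
None
```

The capper is set: the collar reads 7 at the red arrow, and the orange selector is at its front stop. I handed the job in at about 13.6 s on the robot's clock; the hand-in gives no verdict.

- **Collar:** it started at 3. I pushed the lugs with the shut fingertips for four clicks, and the camera showed 4, then 6, then 7. The 7 was still at the arrow in the last picture, after the selector had been moved.
- **Selector:** I pushed it forward until it stalled. The force rose from about 1.7 N to 8.5 N with no further movement. Its front edge then measured within about 1 mm of where the stop should be.
- **Surroundings:** the arm ended about 75 mm above the tool with about zero contact force. The bottle and tip box look untouched in the last picture. I made no separate measurement of the rack, bottle or tip box at the end, but the arm felt no unexpected contact.

**Problems along the way:** the first move command was refused because its rows left out some values; nothing moved. My first estimate of the capper's position along its axis was about 7 mm off. I corrected it from the collar band and the nose before touching anything.

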